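# Set the telescopic survey probe for its source check

## Task

The telescopic survey probe is back in its angled dock, still run out too long for its daily check. Twist the ribbed rubber grip to unlock the pole, push the pole in until the window in the metal shield cap is level with the check source on the rail beside it, and twist the grip back fully home to lock it. Also turn the shield cap so that its window points straight at the source, and let go with the pole still locked; leave the source and the small things around the dock (vials, tin, marker) where they are.

Things in the scene. Friction and masses are not known exactly. Their poses are not given: they have to be found in the camera images.
- mouth (a point): Centre of the mouth of the probe's fixed outer tube (35 mm; black ring, 40 mm), on the pole's axis. z axis: along the pole, out to its head, 30 degrees from vertical, leaning towards the robot; y axis: level, from the pole to the rail with the source. Tube, yellow meter body below it (66 x 80 mm, top 38 mm below the mouth), dock and grey base plate (250 x 270 mm) are fixed to the desk.
- grip_mid (a point): Middle of the ribbed black rubber grip, on the pole's axis. A cylinder 40 mm in diameter and 45 mm long along the axis (22.5 mm either side of this point), one piece with the 18 mm steel pole below it. The shield cap begins 2 mm above the grip's upper end; the probe's tip is 58.5 mm above this point along the axis.
- cap_mid (a point): Middle of the aluminium shield cap at the probe's tip, on the axis, 41.5 mm above grip_mid. A cylinder 30 mm in diameter, 34 mm long (17 mm either side), thinner than the grip below it. It turns about the axis with friction (0.05 N m) and stays where left. A red line on its flat top runs from the centre towards its one window.
- window (a point): Middle of the window in the cap's side wall (18 mm high, about 60 degrees wide, a brass-coloured detector behind it): 15 mm from the axis, at the height of cap_mid.
- source (a point): Centre of the check source's face: a yellow disc 24 mm across in a red holder 38 mm across, on a tight black clamp on the aluminium rail parallel to the pole. The face looks at the pole, 100 mm from its axis; axes as for mouth (z along the pole, y away from it). Its height along the rail varies. Rail: 20 mm square, 143 mm from the pole's axis, ends 154 mm above the mouth.
- pole (a joint): How far the pole is out, m: 0 (grip's lower end at the mouth) to 0.13. It starts at 0.095 to 0.125 and must come in by 30 to 100 mm, until window and source are at the same place along the axis. Unlocked it slides with about 4 N of friction and stays where left; locked, a brake holds it against pushes of 20 N and more.
- grip (a joint): Twist of the rubber grip, with pole and cap, about the axis, rad: 0 locked home (stop at -0.04) to 1.2 fully unlocked (stop). Positive is anticlockwise looking down on the probe's tip. The lock bites below about 0.5, hardest at 0, and frees the pole beyond. Turning takes 0.2 to 0.4 N m, most in the last part to locked. Let go there, it springs back to about 0.05 and stays. It starts locked, within 0.03 of 0.
- cap (a joint): Turn of the shield cap relative to the grip, rad, positive anticlockwise looking down on the tip, stops at -1.9 and 1.9; starts at 0.7 to 1.4. The window points straight at the source when joint grip + joint cap = 0; with the grip locked home the cap must turn clockwise, which presses the grip towards its locked stop.
- vial_a: Loose glass vial, 27 mm across, 60 mm high, white cap, standing on the base plate; origin at the centre of its underside. Bystander.
- vial_b: Loose glass vial like vial_a with a green cap, standing on the base plate on the rail's side. Bystander.
- tin: Loose flat aluminium tin with a blue lid, 74 mm across, 42 mm high, beside the base plate; origin at the centre of its underside. Bystander.
- marker: Loose blue marker pen, 137 mm long, 15 mm thick, lying on the desk before the base plate. Bystander.

How it is judged:
By the outcome, as a careful person would: the job done as asked, in the order asked, and still so for the second after the job is handed in, with the robot touching nothing.
It also fails if it takes over 51 s, if anything falls off the work surface, if the arm or the gripper's body presses on something with over 40 N, if the wrist force passes 120 N, or if a joint passes its speed limit or range.

## Robot

A 7-joint arm with a two-finger parallel gripper is mounted at the origin on the work surface. World frame = base frame: x ahead of the robot, y to its left, z up, the work surface at z = 0. Lengths are in m, angles in rad, forces in N, time in s.
With the tool pointing down it reaches from about 0.35 to 0.9 m from the base axis. Payload 7.2 kg.
Tool frame: the origin (TCP) lies at the very end of the fingers, on their centre line; the grasp point (between the pads) lies 19 mm behind it; z points along the fingers, y is the line along which they close (so a half turn about z gives the same grasp; the last joint's range is limited). The gripper opens to 88 mm and grips with 3 to 60 N. Pads are 20 mm wide; open, the fingers measure 115 mm over their backs; the gripper's body (75 mm by 178 mm) begins 61 mm behind the grasp point.
Start: joints at [-1.236, 0.411, -0.013, 1.596, 0.006, 1.134, -0.082], TCP at [0.245, 0.575, 0.223] pointing down, gripper open.
Joint ranges: [-2.95, 2.95], [-0.29, 1.99], [-1.47, 1.44], [0.14, 2.54], [-1.03, 4.17], [0.13, 1.85], [-2.86, 2.86]. Speed limits (rad/s): [2.39, 2.39, 3.01, 3.01, 3.14, 3.14, 3.14].

## Interface

Orientations are given as a rotation vector (axis times angle).
In Python, from workcell import env, viewer gives the robot as it stands.
- The arm moves only by the shell command python3 -m crank 'ROWS' [OPENING] [FORCE]. ROWS is JSON, a list that holds one entry, the list of rows, each a list of 6 numbers: the shift along the tool's x, y, z in m, then the turn, a rotation vector about the tool's x, y, z in degrees. A call has 1 to 20 rows; each row is the pose to reach, as a shift and turn from the pose commanded when the call began, along the tool's axes at that moment; what a row does not reach only later rows make up. A row lasts 1/12 s, in which the tool goes at most 41.7 mm and 7.16 degrees, less where a joint would pass 70% of its speed; a pose out of reach is approached as far as the arm can. A call with a gripper value outside its range is refused whole. OPENING is the finger opening in m, from 0 to 0.0878, set as the call begins (- or left out, the last holds). The fingers move at their own pace and stop on an object; FORCE is the grip in N (left out, the last holds). Time passes only in rows, so rows that repeat a pose let the fingers close. It gives the time, the measured TCP pose, the force, the opening and the grip force at its end, in the units of the state.
- env.state(): the state, without advancing time (a new reading comes with each control period).
- viewer.camera(name): name is "side" or "top" or "wrist"; returns a dict with "color" (384x512x3 uint8, red, green, blue), "camera_matrix" (3x3 intrinsics, pixels), "T" (4x4, takes a point from camera to world coordinates). Camera axes: x right, y down, z forward; pixel columns grow to the right and rows downward; lengths in m; the calibration is good to about 2 mm. The wrist camera is an equidistant fisheye: a pixel r from the principal point sees the ray r / f radians off the axis. A picture is of the moment at which its call begins. There is no depth.
- env.hand_in(): hands the job in; it is judged then, once.
The state is a dict: "clock": time; "qpos": joint angles; "joint_velocities": joint speeds; "joint_efforts": joint torques, N m; "eef_pos": TCP position; "ee_rot": TCP orientation; "ft_force": force on the tool from outside, world axes, zero at the start; "torque": the same for the moment, N m; "opening": finger opening in m; "grip_force": force on a finger pad.
Only numpy, scipy, OpenCV 4.12 (cv2) and the standard library are available. Lean on these libraries where they do the work, as an engineer would, in place of code of your own. Each camera call takes 0.05 s, during which the arm holds its last target. There are 200 camera calls.

## Working session

There is one attempt and no reset: what is moved stays moved. The work goes in short steps, Python scripts to look and compute and a shell command to move; the robot and the scene stay as the last step left them, time stands still between calls to the robot, and variables do not carry over. Pictures are saved under pics/ and viewed, at most 10 in all, crops included, and the job is handed in when it is done.

```bash
ls; mkdir -p pics
python3 - <<'E'
from workcell import env, viewer
import cv2,numpy as np
np.set_printoptions(precision=4,suppress=True)
print(env.state())
ims=[]
for n in ["side","top","wrist"]:
    c=viewer.camera(n); np.savez(f"pics/{n}0.npz",**c)
    print(n,c["camera_matrix"].tolist(),c["T"]); ims.append(c["color"])
    cv2.imwrite(f"pics/{n}0.png",c["color"][:,:,::-1])
E
```

```text
pics
{'clock': 0.0, 'qpos': array([-1.2362,  0.4119, -0.0127,  1.597 ,  0.0056,  1.1342, -0.0822]), 'joint_velocities': array([-0.0019, -0.0008, -0.0005,  0.0008,  0.0004,  0.0022, -0.0012]), 'joint_efforts': array([ -0.0019, -58.7927,   0.6407, -29.109 ,  -0.0541,   0.018 ,
         0.0001]), 'eef_pos': array([0.2448, 0.5745, 0.2218]), 'ee_rot': array([-0.6283, -3.0779,  0.0024]), 'ft_force': array([-0.0304, -0.208 , -0.5993]), 'torque': array([ 0.0073, -0.0373, -0.0141]), 'grip_force': 0.0, 'opening': 0.08782503645893602}
side [[357.18059961774514, 0.0, 250.7750662524964], [0.0, 357.18059961774514, 191.52913729373645], [0.0, 0.0, 1.0]] [[ 0.6931 -0.3465  0.6321  0.1808]
 [-0.7207 -0.3137  0.6182 -0.393 ]
 [-0.0159 -0.884  -0.4672  0.4582]
 [ 0.      0.      0.      1.    ]]
top [[429.3494332421639, 0.0, 246.99770618015825], [0.0, 429.3494332421639, 196.60140869166875], [0.0, 0.0, 1.0]] [[ 0.0153 -0.9942  0.1061  0.4958]
 [-0.9998 -0.0141  0.0124  0.0146]
 [-0.0108 -0.1063 -0.9943  0.9269]
 [ 0.      0.      0.      1.    ]]
wrist [[297.3186396354542, 0.0, 254.71810931550723], [0.0, 297.3186396354542, 192.4120181889942], [0.0, 0.0, 1.0]] [[ 0.3917  0.884   0.2552  0.1744]
 [ 0.9201 -0.3758 -0.1102  0.604 ]
 [-0.0015  0.278  -0.9606  0.3824]
 [ 0.      0.      0.      1.    ]]
```

View pics/side0.png

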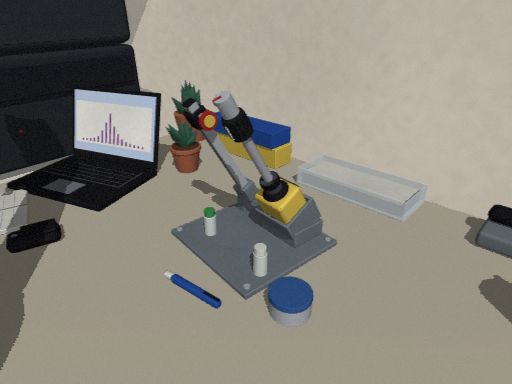

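View pics/top0.png

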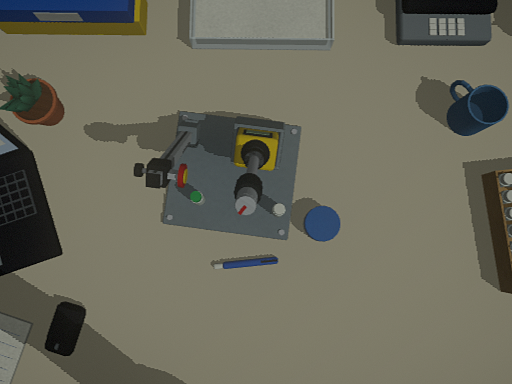

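The side view shows the cap at about (228,100), the grip at (238,126), the source at (209,121) and the mouth at (272,186). In the top view the cap is at (245,206), the source at (182,176) and the mouth at (256,152). I'll zoom in on both.

Run:
```python
import cv2,numpy as np
s=cv2.imread("pics/side0.png")[85:225,175:305]; t=cv2.imread("pics/top0.png")[115:245,125:315]
a=cv2.resize(s,None,fx=4,fy=4,interpolation=2)  # 520x560
b=cv2.resize(t,None,fx=4,fy=4,interpolation=2)[:, :]
cv2.imwrite("pics/sc.png",a);cv2.imwrite("pics/tc.png",b)
```

```text
(no output)
```

View pics/sc.png

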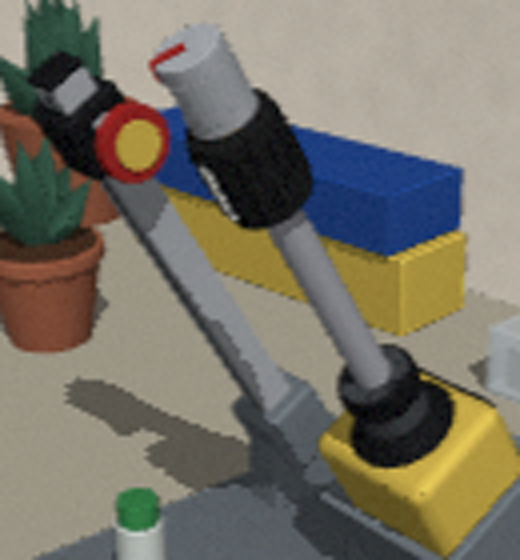

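View pics/tc.png

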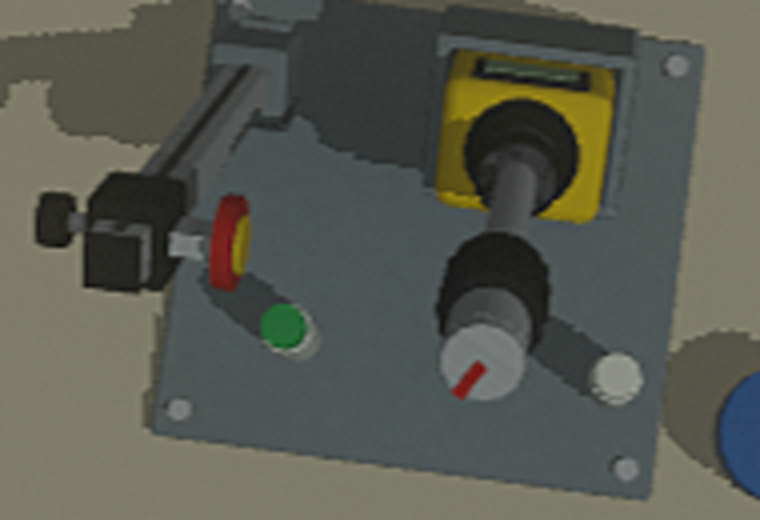

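The crops show the red line running from the cap centre towards the image's lower left, which is the window direction. In side-crop pixels the source face is at (139,146) and the cap top centre at about (187,48). In top-crop pixels the cap top is at (482,363).

```bash
cat > h.py <<'E'
import numpy as np, cv2
from scipy.spatial.transform import Rotation as Rn
from scipy.optimize import least_squares
np.set_printoptions(precision=4,suppress=True)
def load(n,k=0): return dict(np.load(f"pics/{n}{k}.npz"))
def ray(c,uv):
    K=c["camera_matrix"];T=c["T"];d=T[:3,:3]@[(uv[0]-K[0,2])/K[0,0],(uv[1]-K[1,2])/K[0,0],1]
    return T[:3,3],d/np.linalg.norm(d)
def proj(c,P):
    K=c["camera_matrix"];T=c["T"];p=T[:3,:3].T@(P-T[:3,3]);return K[0,0]*p[:2]/p[2]+K[:2,2]
def onz(c,uv,z): o,d=ray(c,uv);return o+d*(z-o[2])/d[2]
def axes(psi):
    y=np.array([-np.sin(psi),np.cos(psi),0]);z=np.array([-.5*np.cos(psi),-.5*np.sin(psi),np.sqrt(.75)])
    return np.c_[np.cross(y,z),y,z]
def tri(ca,ua,cb,ub):
    (o1,d1),(o2,d2)=ray(ca,ua),ray(cb,ub)
    s=np.linalg.lstsq(np.c_[d1,-d2],o2-o1,rcond=None)[0]
    a,b=o1+s[0]*d1,o2+s[1]*d2;return (a+b)/2,np.linalg.norm(a-b)
E
cat > m.py <<'E'
from h import *
S,T=load("side"),load("top")
sp=lambda x,y:((x+.5)/4-.5+175,(y+.5)/4-.5+85)
tp=lambda x,y:((x+.5)/4-.5+125,(y+.5)/4-.5+115)
for n,a,b in [("tip",(187,48),(482,363)),("mouth",(378,372),(517,172)),("src",(139,146),(241,243))]:
    print(n,*tri(S,sp(*a),T,tp(*b)))
e=onz(T,tp(150,432),.01)-onz(T,tp(648,497),.01); print("yaw",np.arctan2(-e[0],e[1]),e)
e=onz(T,tp(704,48),.01)-onz(T,tp(648,497),.01); print("yaw2",np.arctan2(e[1],e[0]),e)
# joint fit: mouth(3), psi, tip dist L, source height h
obs=[]
def f(p):
    A=axes(p[3]);m=p[:3];r=[]
    for P,a,b in [(m+A[:,2]*p[4],(187,48),(482,363)),(m,(378,372),(517,172)),(m+A@[0,.1,p[5]],(139,146),(241,243))]:
        r+=[proj(S,P)-sp(*a),proj(T,P)-tp(*b)]
    return np.concatenate(r)
s=least_squares(f,[.55,0,.15,.1,.19,.15]);p=s.x
print("fit",p,"res",s.fun)
A=axes(p[3]);tip=p[:3]+A[:,2]*p[4];print("tip",tip,"pole",p[4]-.081,"target",p[5]-.064,"in by",p[4]-.017-p[5])
o,d=ray(T,tp(457,396));n=A[:,2];q=o+d*((tip-o)@n)/(d@n)-tip;print("line angle",np.arctan2(-(q@A[:,0]),q@A[:,1]),np.linalg.norm(q))
from workcell import env
st=env.state();print(Rn.from_rotvec(st["ee_rot"]).as_matrix())
E
python3 m.py
```

```text
tip [0.5469 0.0245 0.3315] 9.880317736574028e-05
mouth [0.6481 0.0132 0.1612] 0.0012957617960531246
src [0.5985 0.121  0.2622] 0.0005377465802565451
yaw -0.11421288198686881 [0.0305 0.2662 0.    ]
yaw2 -0.11886018110705411 [ 0.2443 -0.0292  0.    ]
fit [ 0.647   0.014   0.1594 -0.1078  0.1994  0.1196] res [ 0.3643 -0.5981 -0.1953 -0.7041 -0.354   0.8208 -0.6867  1.0349  0.3995
 -0.3024  0.5064  0.2037]
tip [0.5479 0.0247 0.3322] pole 0.11844412617670079 target 0.05564106647489593 in by 0.06280305970180487
line angle 1.1277931448611989 0.016524651417410136
[[-0.92    0.392  -0.0004]
 [ 0.392   0.92   -0.0012]
 [-0.0001 -0.0012 -1.    ]]
```

```bash
cat > rel.py <<'E'
from h import *
import sys
from workcell import env
PSI=-.112; A=axes(PSI); TIP=np.array([.5477,.0247,.332])
def tgt(tip,off,deg):  # TCP at tip+off*z, twist deg about tool z from neutral
    N=np.c_[A[:,1],A[:,0],-A[:,2]]
    return tip+off*A[:,2], N@Rn.from_euler('z',deg,degrees=True).as_matrix()
def rel(p,R):
    s=env.state();R0=Rn.from_rotvec(s["ee_rot"]).as_matrix()
    return R0.T@(p-s["eef_pos"])*1000, np.degrees(Rn.from_matrix(R0.T@R).as_rotvec())
if __name__=="__main__":
    o=float(sys.argv[1]);d=float(sys.argv[2]);t=TIP+A[:,2]*(float(sys.argv[3]) if len(sys.argv)>3 else 0)
    s=env.state();print(s["clock"],s["qpos"],s["opening"]);print("mm",*rel(*tgt(t,o,d)))
E
python3 rel.py .07 34; python3 -m crank '[[[0,0,-0.04,0,0,0],[0,0,-0.08,0,0,0],[0,0,-0.12,0,0,0],[0,0,-0.16,0,0,0],[0,0,-0.2,0,0,0],[0,0,-0.2,0,0,0]]]' 0.0878 40; python3 rel.py .07 34
```

```text
0.15 [-1.2362  0.4117 -0.0127  1.5968  0.0056  1.1343 -0.0822] 0.08795263030876056
mm [-460.6377 -397.4606 -170.0842] [-32.7905 -11.6383 104.5689]
clock: 0.65
eef_pos: [0.2456, 0.5766, 0.4313]
ee_rot: [0.628, 3.077, 0.019]
ft_force: [0.7, -0.3, 0.7]
opening: 0.0879
grip_force: 0.0
0.65 [-1.2474  0.3204  0.0031  1.2507 -0.001   1.5586 -0.0767] 0.08789753616472597
mm [-460.8042 -399.7275   33.4958] [-32.3186 -12.3508 104.3953]
```

```bash
python3 -m crank '[[[-0.46,-0.4,0.026,-32,-12,104],[-0.46,-0.4,0.026,-32,-12,104],[-0.46,-0.4,0.026,-32,-12,104],[-0.46,-0.4,0.026,-32,-12,104],[-0.46,-0.4,0.026,-32,-12,104],[-0.46,-0.4,0.026,-32,-12,104],[-0.46,-0.4,0.026,-32,-12,104],[-0.46,-0.4,0.026,-32,-12,104],[-0.46,-0.4,0.026,-32,-12,104],[-0.46,-0.4,0.026,-32,-12,104],[-0.46,-0.4,0.026,-32,-12,104],[-0.46,-0.4,0.026,-32,-12,104],[-0.46,-0.4,0.026,-32,-12,104],[-0.46,-0.4,0.026,-32,-12,104],[-0.46,-0.4,0.026,-32,-12,104],[-0.46,-0.4,0.026,-32,-12,104],[-0.46,-0.4,0.026,-32,-12,104],[-0.46,-0.4,0.026,-32,-12,104],[-0.46,-0.4,0.026,-32,-12,104],[-0.46,-0.4,0.026,-32,-12,104]]]'; python3 rel.py .07 34
```

```text
clock: 2.32
eef_pos: [0.5113, 0.0275, 0.3967]
ee_rot: [2.535, 1.192, 0.626]
ft_force: [-0.1, -0.0, -0.5]
opening: 0.0879
grip_force: 0.0
2.3167 [-0.6921 -0.2436  0.3207  2.0064  0.3851  0.9327 -1.2168] 0.08786582184732718
mm [ 0.7401 -1.3155  4.2496] [-0.2725  0.4449  0.8628]
```

Run:
```python
from h import *
from workcell import env,viewer
c=viewer.camera("wrist");np.savez("pics/wrist1.npz",**c);print(c["T"])
cv2.imwrite("pics/w1.png",cv2.resize(c["color"][:,:,::-1],None,fx=1.5,fy=1.5,interpolation=2))
```

```text
[[ 0.662  -0.6812  0.3126  0.4748]
 [-0.6243 -0.732  -0.2729  0.0957]
 [ 0.4147 -0.0145 -0.9098  0.5564]
 [ 0.      0.      0.      1.    ]]
```

View pics/w1.png

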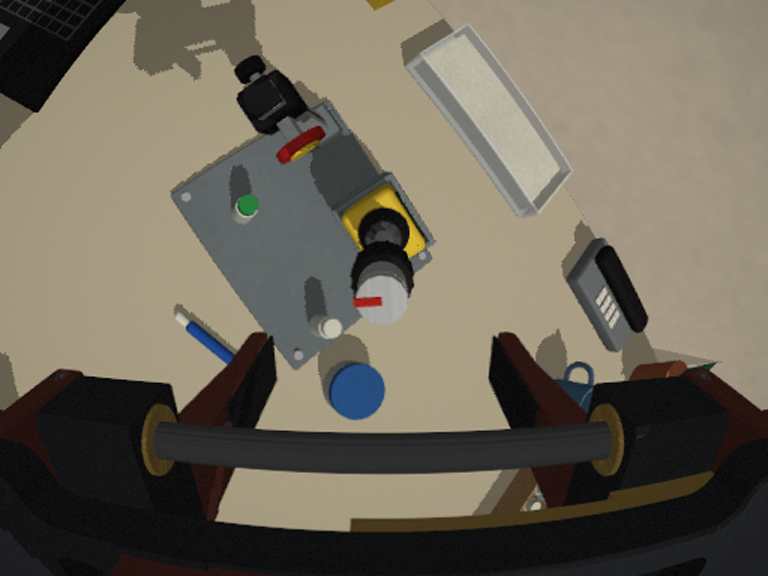

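The wrist view has the cap top at about (382,300) with the red line pointing left, and the source face at about (303,150). The fingers straddle the axis. Next I'll check the tip ray.

```bash
cat >> h.py <<'E'
def fray(c,uv):
    K=c["camera_matrix"];T=c["T"];v=np.array(uv)-K[:2,2];r=np.linalg.norm(v);t=r/K[0,0]
    return T[:3,3],T[:3,:3]@np.r_[v/r*np.sin(t),np.cos(t)]
def fproj(c,P):
    K=c["camera_matrix"];T=c["T"];p=T[:3,:3].T@(P-T[:3,3]);r=np.hypot(*p[:2]);return K[:2,2]+K[0,0]*np.arctan2(r,p[2])*p[:2]/r
E
python3 - <<'E'
from rel import *
c=load("wrist",1)
px=lambda x,y:((x+.5)/1.5-.5,(y+.5)/1.5-.5)
print("tip pred",fproj(c,TIP),"seen",px(382,300))
o,d=fray(c,px(382,300));n=A[:,2];q=o+d*((TIP-o)@n)/(d@n)-TIP;print("tip offset in dock mm",A.T@q*1000)
im=cv2.cvtColor(c["color"],cv2.COLOR_RGB2HSV)
g=c["color"].astype(int)
# cap top: bright grey near seen
roi=np.zeros(g.shape[:2],np.uint8);roi[165:225,225:285]=1
m=((g.min(2)>150)&(g.max(2)-g.min(2)<25)).astype(np.uint8)*roi
print("n",m.sum(),np.array(np.where(m))[::-1].mean(1))
r=((g[:,:,0]>120)&(g[:,:,1]<60)).astype(np.uint8)*roi
ys,xs=np.where(r>0);print("red",xs.min(),xs.max(),ys.mean())
pts=[]
for x in (xs.min(),xs.max()):
    o,d=fray(c,(x,ys[xs==x].mean()));P=o+d*((TIP-o)@n)/(d@n);pts.append(P)
q=A.T@(pts[0]-pts[1]);print("line angle",np.arctan2(-q[0],q[1]),q)
E
```

```text
tip pred [254.1781 199.1188] seen (254.5, 199.83333333333334)
tip offset in dock mm [-0.1166 -0.6668 -0.    ]
n 750 [254.94   200.3253]
red 236 253 200.81052631578947
line angle 1.056681508884193 [-0.0123  0.007   0.    ]
```

```bash
python3 -m crank '[[[0.001,-0.001,0.02,-0.3,0.4,1],[0.001,-0.001,0.04,-0.3,0.4,1],[0.001,-0.001,0.06,-0.3,0.4,1],[0.001,-0.001,0.08,-0.3,0.4,1],[0.001,-0.001,0.1,-0.3,0.4,1],[0.001,-0.001,0.115,-0.3,0.4,1],[0.001,-0.001,0.125,-0.3,0.4,1],[0.001,-0.001,0.135,-0.3,0.4,1],[0.001,-0.001,0.142,-0.3,0.4,1],[0.001,-0.001,0.145,-0.3,0.4,1],[0.001,-0.001,0.145,-0.3,0.4,1],[0.001,-0.001,0.145,-0.3,0.4,1]]]'; python3 rel.py -.0715 34
```

```text
clock: 3.37
eef_pos: [0.5823, 0.0196, 0.2706]
ee_rot: [2.544, 1.168, 0.641]
ft_force: [0.5, -0.1, 0.8]
opening: 0.0881
grip_force: 0.0
3.3667 [-0.6598  0.0097  0.4514  2.1112  0.3064  0.5417 -1.1443] 0.08806599347589279
mm [ 1.2136 -0.2929  0.8563] [ 0.0651  0.0727 -0.2437]
```

```bash
python3 -m crank '[[[0.001,0,0.001,0,0,0],[0.001,0,0.001,0,0,0],[0.001,0,0.001,0,0,0],[0.001,0,0.001,0,0,0],[0.001,0,0.001,0,0,0],[0.001,0,0.001,0,0,0],[0.001,0,0.001,0,0,0],[0.001,0,0.001,0,0,0],[0.001,0,0.001,0,0,0],[0.001,0,0.001,0,0,0]]]' 0.03 40; python3 rel.py -.0715 34
```

```text
clock: 4.2
eef_pos: [0.5834, 0.02, 0.2699]
ee_rot: [2.544, 1.167, 0.641]
ft_force: [-0.6, -1.1, 0.5]
opening: 0.0395
grip_force: 40.0
4.2 [-0.6597  0.0132  0.4518  2.1101  0.3049  0.5395 -1.144 ] 0.03945876987255639
mm [ 0.477  -0.5131 -0.3278] [ 0.0809  0.0819 -0.267 ]
```

```bash
python3 -m crank '[[[0,0,0,0,0,-6],[0,0,0,0,0,-12],[0,0,0,0,0,-18],[0,0,0,0,0,-24],[0,0,0,0,0,-30],[0,0,0,0,0,-36],[0,0,0,0,0,-42],[0,0,0,0,0,-48],[0,0,0,0,0,-54],[0,0,0,0,0,-60],[0,0,0,0,0,-65],[0,0,0,0,0,-67],[0,0,0,0,0,-67],[0,0,0,0,0,-67],[0,0,0,0,0,-67]]]'; python3 rel.py -.0715 34; python3 -c "
from workcell import env;print(env.state()['torque'])"
```

```text
clock: 5.45
eef_pos: [0.5838, 0.0197, 0.27]
ee_rot: [1.401, 2.251, 0.303]
ft_force: [5.4, -2.0, -0.7]
opening: 0.0399
grip_force: 40.0
5.45 [-0.6402  0.0144  0.4323  2.1087  0.3055  0.5393  0.0235] 0.0398860896576025
mm [ 1.0513  0.0297 -0.3711] [ 0.0578  0.137  66.6642]
[-0.73267099 -0.029212   -0.42943831]
```

```bash
python3 -m crank '[[[0,0,0.005,0,0,0],[0,0,0.012,0,0,0],[0,0,0.02,0,0,0],[0,0,0.028,0,0,0],[0,0,0.036,0,0,0],[0,0,0.044,0,0,0],[0,0,0.051,0,0,0],[0,0,0.057,0,0,0],[0,0,0.061,0,0,0],[0,0,0.0625,0,0,0],[0,0,0.0625,0,0,0],[0,0,0.0625,0,0,0],[0,0,0.0625,0,0,0]]]'; python3 rel.py -.0715 -33 -.063
python3 - <<'E'
from h import *
from workcell import env,viewer
print(env.state()["torque"])
for n in ["side","top","wrist"]:
    c=viewer.camera(n);np.savez(f"pics/{n}2.npz",**c)
    if n=="side":a=c["color"][75:215,165:300,::-1]
    if n=="top":b=c["color"][125:245,125:300,::-1]
a=cv2.resize(a,None,fx=3,fy=3,interpolation=2);b=cv2.resize(b,(int(175*2.2),int(120*2.2)),interpolation=2)
o=np.zeros((max(a.shape[0],b.shape[0]),a.shape[1]+b.shape[1],3),np.uint8);o[:a.shape[0],:a.shape[1]]=a;o[:b.shape[0],a.shape[1]:]=b
cv2.imwrite("pics/st2.png",o)
E
```

```text
clock: 6.53
eef_pos: [0.6152, 0.0161, 0.2151]
ee_rot: [1.4, 2.251, 0.303]
ft_force: [8.8, -4.9, -1.8]
opening: 0.0398
grip_force: 40.0
6.5333 [-0.5854  0.1557  0.4374  2.117   0.2041  0.3854  0.1189] 0.039822274041968676
mm [ 1.1045  0.1774 -0.7761] [-0.0397  0.1424 -0.2887]
[-1.119  -0.7428 -0.7082]
```

View pics/st2.png

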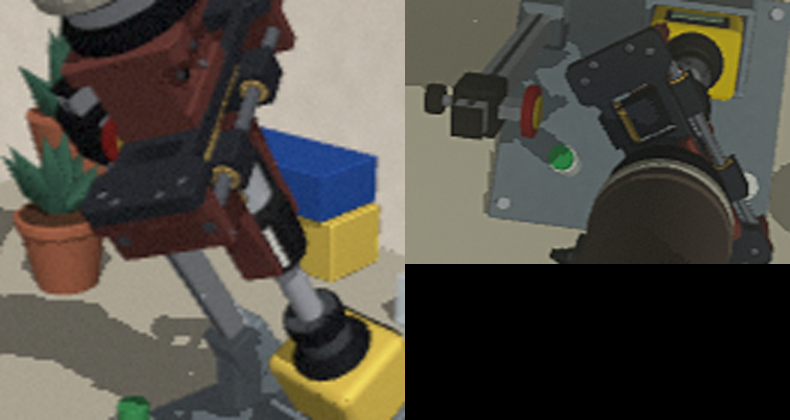

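The pole slid in with the grip by 63 mm. Before locking I'll let go, back off along the axis and check the level.

```bash
python3 -m crank '[[[0,0,0,0,0,0],[0,0,0,0,0,0],[0,0,0,0,0,0],[0,0,0,0,0,0],[0,0,-0.02,0,0,0],[0,0,-0.05,0,0,0],[0,0,-0.08,0,0,0],[0,0,-0.11,0,0,0],[0,0,-0.14,0,0,0],[0,0,-0.16,0,0,0],[0,0,-0.16,0,0,0],[0,0,-0.16,0,0,0]]]' 0.0878 40;  python3 rel.py .0885 -33 -.063
python3 - <<'E'
from h import *
from workcell import env,viewer
for n in ["side","top","wrist"]:
    c=viewer.camera(n);np.savez(f"pics/{n}3.npz",**c)
    if n=="side":a=c["color"][100:200,170:270,::-1]
    if n=="wrist":b=c["color"][60:260,130:330,::-1]
o=np.hstack([cv2.resize(a,(400,400),interpolation=2),cv2.resize(b,(400,400),interpolation=2)])
cv2.imwrite("pics/st3.png",o)
E
```

```text
clock: 7.68
eef_pos: [0.5349, 0.0263, 0.3549]
ee_rot: [1.398, 2.252, 0.306]
ft_force: [0.6, 0.1, -0.1]
opening: 0.0876
grip_force: 0.0
7.6833 [-0.6941 -0.1777  0.3711  2.0577  0.3847  0.7971 -0.0605] 0.08759383622916464
mm [-0.0002 -0.316   0.814 ] [ 0.095   0.0367 -0.2606]
```

View pics/st3.png

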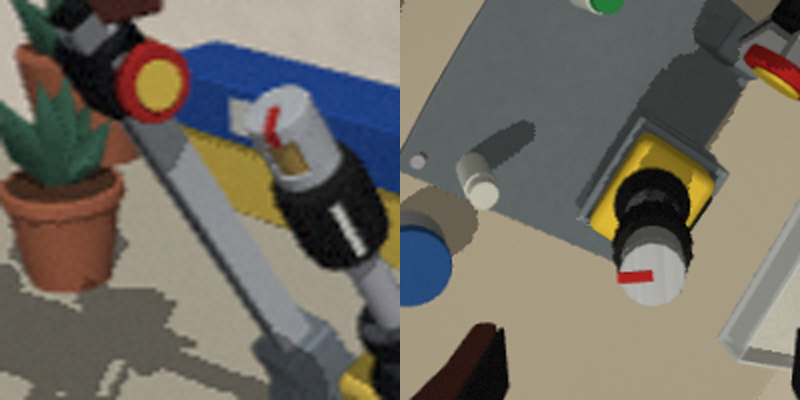

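After release the side crop shows the window (brass) on the near side, with the tip centre at about (278,107) and the source at (161,84). In the wrist crop the tip is at (253,274). I'll fit all views jointly.

```bash
cat > fit.py <<'E'
from rel import *
S,T,W1,W3=load("side"),load("top"),load("wrist",1),load("wrist",3)
def cen(c,box,lo,hi):
    x0,y0,x1,y1=box;m=cv2.inRange(cv2.cvtColor(c["color"],cv2.COLOR_RGB2HSV),lo,hi)[y0:y1,x0:x1]
    n,l,s,ct=cv2.connectedComponentsWithStats(m);i=1+s[1:,4].argmax();return ct[i]+[x0,y0],s[i]
ys,s=cen(S,(195,105,222,135),(18,90,90),(35,255,255));print("src side",ys,s)
S3=load("side",3);ys3,s=cen(S3,(195,105,222,135),(18,90,90),(35,255,255));print("src side3",ys3,s)
sc=lambda x,y:np.array([(x+.5)/4-.5+175,(y+.5)/4-.5+85]); tc=lambda x,y:np.array([(x+.5)/4-.5+125,(y+.5)/4-.5+115])
s3=lambda x,y:np.array([(x+.5)/4-.5+170,(y+.5)/4-.5+100]); w3=lambda x,y:np.array([(x-400+.5)/2-.5+130,(y+.5)/2-.5+60])
w1=lambda x,y:np.array([(x+.5)/1.5-.5,(y+.5)/1.5-.5])
obs=[("t0",0,sc(186,47)),("t0",1,tc(482,363)),("t0",2,w1(382,300)),("m",0,sc(378,372)),("m",1,tc(517,172)),
 ("s",0,ys),("s",1,tc(241,243)),("s",2,w1(304,150)),("s",3,w3(779,84)),("t3",0,s3(279,107)),("t3",3,w3(653,274))]
cams=[S,T,W1,W3];pr=[proj,proj,fproj,fproj]
def f(p):
    AA=axes(p[3]);m=p[:3];b=p[7:].reshape(4,2)
    P={"t0":m+AA[:,2]*p[4],"m":m,"s":m+AA@[0,.1,p[6]],"t3":m+AA[:,2]*p[5]}
    r=[(pr[k](cams[k],P[n])+b[k]-u)/(2 if n=="m" else 1) for n,k,u in obs]
    return np.concatenate(r+[b.ravel()/1.5,[(p[3]+.114)/.01]])
s=least_squares(f,np.r_[.647,.014,.16,-.112,.2,.137,.12,np.zeros(8)]);p=s.x
C=np.linalg.inv(s.jac.T@s.jac);g=np.zeros(15);g[5]=1;g[6]=-1
print("p",p);print(np.round(s.fun[:22].reshape(-1,2),2).tolist())
print("moved",p[4]-p[5],"cap_mid-source mm",1000*(p[5]-.017-p[6]),"+-",1000*.6*np.sqrt(g@C@g))
E
python3 fit.py
```

```text
src side [209.019  120.7714] [  9  10  11  12 105]
src side3 [209.0094 120.8302] [  9  10  11  13 106]
p [ 0.6457  0.0131  0.1607 -0.1162  0.1988  0.1345  0.1209 -0.0377  0.3663
 -0.1539 -0.3659  0.1451  0.007  -0.1213 -0.1896]
[[0.17, -0.31], [-0.26, -0.45], [-0.25, 0.02], [-0.24, 0.49], [-0.16, 0.63], [0.36, -0.62], [0.4, 0.29], [0.19, -0.03], [-0.61, -0.29], [-0.39, 0.52], [0.67, 0.38]]
moved 0.06428265661637356 cap_mid-source mm -3.3811751470719105 +- 1.512432311826361
```

```bash
cat > fit2.py <<'E'
from fit import *
def redend(c,box):
    x0,y0,x1,y1=box;h=cv2.cvtColor(c["color"],cv2.COLOR_RGB2HSV)
    m=(cv2.inRange(h,(0,110,90),(9,255,255))|cv2.inRange(h,(170,110,90),(180,255,255)))[y0:y1,x0:x1]
    q=np.argwhere(m>0)[:,::-1]+[x0,y0];mu=q.mean(0);d=np.linalg.svd(q-mu,full_matrices=False)[2][0];t=(q-mu)@d
    return mu,mu+d*(t.min()-.5),mu+d*(t.max()+.5),len(q)
for n,c,b in [("S0",S,(208,90,226,108)),("T0",T,(235,200,250,216)),("W1",W1,(230,190,260,212)),("S3",S3,(231,120,247,140)),("W3",W3,(235,188,262,206))]:
    print(n,*redend(c,b))
for n,c,b in [("T0",T,(178,160,192,192)),("W1",W1,(180,80,220,110)),("W3",W3,(300,80,340,115))]:
    print(n,"yellow",*cen(c,b,(18,90,90),(35,255,255)))
E
python3 fit2.py | tail -8
python3 - <<'E'
from fit import *
print([np.round(o[2],2).tolist() for o in obs])
E
```

```text
S0 [216.6667  98.1667] [220.5633  95.9824] [212.232  100.6525] 18
T0 [241.6667 209.697 ] [245.1438 205.4709] [238.2482 213.8517] 33
W1 [244.5888 200.9907] [254.4517 200.2963] [234.688  201.6877] 107
S3 [237.6429 131.7143] [237.3945 126.4807] [237.8747 136.6014] 28
W3 [246.59 198.11] [256.4238 197.5778] [237.4778 198.6032] 100
T0 yellow [184.8302 175.7358] [ 5  9  5 15 53]
W1 yellow [202.3765 100.2824] [14 14 18 14 85]
W3 yellow [317.8015 101.3897] [  7  13  23  17 136]
src side [209.019  120.7714] [  9  10  11  12 105]
src side3 [209.0094 120.8302] [  9  10  11  13 106]
p [ 0.6457  0.0131  0.1607 -0.1162  0.1988  0.1345  0.1209 -0.0377  0.3663
 -0.1539 -0.3659  0.1451  0.007  -0.1213 -0.1896]
[[0.17, -0.31], [-0.26, -0.45], [-0.25, 0.02], [-0.24, 0.49], [-0.16, 0.63], [0.36, -0.62], [0.4, 0.29], [0.19, -0.03], [-0.61, -0.29], [-0.39, 0.52], [0.67, 0.38]]
moved 0.06428265661637356 cap_mid-source mm -3.3811751470719105 +- 1.512432311826361
[[221.12, 96.38], [245.12, 205.38], [254.5, 199.83], [269.12, 177.62], [253.88, 157.62], [209.02, 120.77], [184.88, 175.38], [202.5, 99.83], [319.25, 101.75], [239.38, 126.38], [256.25, 196.75]]
```

```bash
sed -i 's/("s",3,w3(779,84))/("s",3,np.array([317.8,101.4]))/; s/("t3",0,s3(279,107)),("t3",3,w3(653,274))/("t3",0,np.array([238.7,126.4])),("t3",3,np.array([256.4,197.2]))/; s/\["t0",0,sc(186,47)\]/X/; s/\[(p\[3\]+.114)\/.01\]/[(p[3]+.114)\/.01,(p[4]-p[5]-.0633)\/.0005]/' fit.py; sed -i 's/("s",2,w1(304,150))/("s",2,np.array([202.4,100.2]))/; s/("t0",0,sc(186,47))/("t0",0,np.array([220.8,96.2]))/' fit.py; python3 fit.py
python3 - <<'E' | tail -2
from fit import *
# side-camera only: heights along axis, given axis & psi
for m in (p[:3],):
    AA=axes(p[3]); k=lambda base,u:least_squares(lambda h:proj(S,base+AA[:,2]*h[0])-u,[.12])
    a=k(m,np.array([238.7,126.4]));b=k(m+AA[:,1]*.1,ys);a0=k(m,np.array([220.8,96.2]))
    print("side only: tip3",a.x,a.fun,"src",b.x,b.fun,"t0",a0.x,a0.fun,"diff mm",1000*(a.x-.017-b.x))
E
```

```text
src side [209.019  120.7714] [  9  10  11  12 105]
src side3 [209.0094 120.8302] [  9  10  11  13 106]
p [ 0.646   0.0132  0.1597 -0.1128  0.1994  0.1361  0.1205 -0.3046  0.0972
 -0.2327 -0.3709  0.2213 -0.0028 -0.2758 -0.0703]
[[0.3, -0.12], [-0.24, -0.42], [-0.29, 0.12], [-0.35, 0.54], [-0.25, 0.59], [0.22, -0.22], [0.47, 0.29], [0.19, -0.12], [-0.05, -0.12], [-0.21, 0.04], [0.17, 0.15]]
moved 0.06332210461042878 cap_mid-source mm -1.36732932841048 +- 1.2904010481789754
moved 0.06332210461042878 cap_mid-source mm -1.36732932841048 +- 1.2904010481789754
side only: tip3 [0.1361] [ 0.0969 -0.0555] src [0.1205] [ 0.5214 -0.3333] t0 [0.1996] [ 0.5465 -0.3131] diff mm [-1.408]
```

Best estimate is that the cap is about 1.4 mm too far in. I'll regrip, ease it out about 1 mm, then lock.

```bash
python3 -m crank '[[[0,0,0.03,0,0,0],[0,0,0.06,0,0,0],[0,0,0.09,0,0,0],[0,0,0.12,0,0,0],[0,0,0.145,0,0,0],[0,0,0.155,0,0,0],[0,0,0.16,0,0,0],[0,0,0.16,0,0,0],[0,0,0.16,0,0,0]]]' 0.0878 40; python3 -m crank '[[[0,0,0,0,0,0],[0,0,0,0,0,0],[0,0,0,0,0,0],[0,0,0,0,0,0],[0,0,0,0,0,0],[0,0,0,0,0,0],[0,0,0,0,0,0],[0,0,0,0,0,0]]]' 0.03 40;python3 rel.py -.0715 -33 -.063; python3 -m crank '[[[0,0,-0.0012,0,0,0],[0,0,-0.0012,0,0,0],[0,0,-0.0012,0,0,0],[0,0,-0.0012,0,0,0]]]';python3 rel.py -.0715 -33 -.063
```

```text
clock: 8.58
eef_pos: [0.6144, 0.0164, 0.216]
ee_rot: [1.4, 2.252, 0.303]
ft_force: [0.6, 1.4, 0.3]
opening: 0.0877
grip_force: 0.0
clock: 9.25
eef_pos: [0.6147, 0.0167, 0.2159]
ee_rot: [1.399, 2.252, 0.304]
ft_force: [-1.1, -0.0, -1.4]
opening: 0.0393
grip_force: 40.0
9.25 [-0.6199  0.1547  0.4751  2.119   0.1863  0.3852  0.1362] 0.039281400136818675
mm [ 0.544  -0.0398  0.2142] [-0.0088  0.0942 -0.2613]
clock: 9.58
eef_pos: [0.614, 0.0167, 0.2168]
ee_rot: [1.399, 2.252, 0.303]
ft_force: [4.0, 1.2, -2.5]
opening: 0.0394
grip_force: 40.0
9.5833 [-0.6216  0.1522  0.476   2.119   0.1887  0.3879  0.134 ] 0.039427985161352264
mm [0.5624 0.0597 1.3129] [-0.0251  0.0979 -0.2584]
```

```bash
python3 -m crank '[[[0,0,0,0,0,6],[0,0,0,0,0,12],[0,0,0,0,0,18],[0,0,0,0,0,24],[0,0,0,0,0,30],[0,0,0,0,0,36],[0,0,0,0,0,42],[0,0,0,0,0,48],[0,0,0,0,0,54],[0,0,0,0,0,60],[0,0,0,0,0,65],[0,0,0,0,0,68],[0,0,0,0,0,70],[0,0,0,0,0,72],[0,0,0,0,0,72],[0,0,0,0,0,72]]]' - 50; python3 rel.py -.0715 34 -.063; python3 -c "
from rel import *
print(A.T@env.state()['torque'],A.T@env.state()['ft_force'])"
```

```text
clock: 10.92
eef_pos: [0.6142, 0.0166, 0.217]
ee_rot: [2.605, 1.064, 0.662]
ft_force: [2.7, -0.3, -1.8]
opening: 0.0393
grip_force: 50.1
10.9167 [-0.8697  0.1721  0.7656  2.1311  0.0257  0.3759 -0.9593] 0.03933045348874025
mm [ 0.1593 -0.7872  1.3908] [ 0.1216  0.0454 -5.111 ]
[-0.5661 -0.9453  0.8347] [ 1.4153  0.0008 -2.8932]
```

Torque shows the grip is against its locked stop. Release, back off, then look before turning the cap.

```bash
python3 -m crank '[[[0,0,0,0,0,0],[0,0,0,0,0,0],[0,0,0,0,0,0],[0,0,0,0,0,0],[0,0,-0.02,0,0,0],[0,0,-0.05,0,0,0],[0,0,-0.08,0,0,-7],[0,0,-0.11,0,0,-14],[0,0,-0.14,0,0,-21],[0,0,-0.15,0,0,-28],[0,0,-0.15,0,0,-35],[0,0,-0.15,0,0,-42],[0,0,-0.15,0,0,-49],[0,0,-0.15,0,0,-56],[0,0,-0.15,0,0,-60],[0,0,-0.15,0,0,-60],[0,0,-0.15,0,0,-60]]]' 0.0878 40;  cat > look.py <<'E'
from fit2 import *
from workcell import viewer
k=int(sys.argv[1]);bx=[int(v) for v in sys.argv[2].split(",")] if len(sys.argv)>2 else None
c=viewer.camera("wrist");np.savez(f"pics/wrist{k}.npz",**c);s=viewer.camera("side");np.savez(f"pics/side{k}.npz",**s)
tip=p[:3]+axes(p[3])[:,2]*(p[5]+.0011);AA=axes(p[3])
u=fproj(c,tip);x,y=np.round(u).astype(int);mu,a,b,n=redend(c,(x-19,y-19,x+20,y+20))
if np.linalg.norm(a-u)>np.linalg.norm(b-u):a,b=b,a
P=[]
for v in (a,b):
    o,d=fray(c,v);P.append(AA.T@(o+d*((tip-o)@AA[:,2])/(d@AA[:,2])-tip))
q=P[1]-P[0];print("tip px pred",u,"line",a,b,n,"start mm",P[0]*1000,"ANGLE deg",np.degrees(np.arctan2(-q[0],q[1])),"len",np.linalg.norm(q))
# side-only level
print("side src",cen(s,(195,105,222,135),(18,90,90),(35,255,255))[0],"pred tip side",proj(s,tip)-0*u)
cv2.imwrite(f"pics/v{k}.png",np.hstack([cv2.resize(s["color"][100:200,170:270,::-1],(400,400),interpolation=2),cv2.resize(c["color"][y-50:y+50,x-50:x+50,::-1],(400,400),interpolation=2)]))
E
python3 look.py 4 | tail -2; python3 rel.py -.032 -25 -.062
```

```text
clock: 12.33
eef_pos: [0.5391, 0.0251, 0.3464]
ee_rot: [1.642, 2.106, 0.372]
ft_force: [-0.2, 0.7, -0.1]
opening: 0.0875
grip_force: 0.0
tip px pred [256.137  199.7282] line [255.6075 200.1296] [242.7141 185.5853] 109 start mm [-0.2925 -0.4899  0.    ] ANGLE deg 60.86182913231677 len 0.016631252932800156
side src [208.972  120.7944] pred tip side [238.5134 125.8497]
12.4333 [-1.1906 -0.2708  0.7709  2.0813  0.5868  0.8606 -0.4479] 0.0876265516697952
mm [  0.6645   0.4209 110.7896] [-0.05    0.0993 -4.4207]
```

View pics/v4.png

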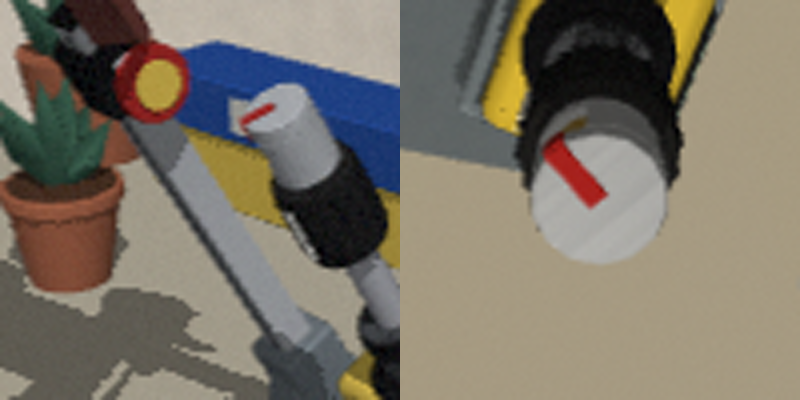

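```bash
python3 -m crank '[[[0.0005,0.0005,0.03,0,0,0],[0.0005,0.0005,0.06,0,0,0],[0.0005,0.0005,0.085,0,0,0],[0.0005,0.0005,0.1,0,0,0],[0.0005,0.0005,0.107,0,0,0],[0.0005,0.0005,0.107,0,0,0],[0.0005,0.0005,0.107,0,0,0]]]' 0.0878 15; python3 rel.py -.032 -25 -.062;  python3 -m crank '[[[0,0,0,0,0,0],[0,0,0,0,0,0],[0,0,0,0,0,0],[0,0,0,0,0,0],[0,0,0,0,0,0],[0,0,0,0,0,0],[0,0,0,0,0,0],[0,0,0,0,0,0],[0,0,0,0,0,0]]]' 0.02 15;python3 rel.py -.032 -25 -.062
```

```text
clock: 13.02
eef_pos: [0.5926, 0.0193, 0.2538]
ee_rot: [1.64, 2.107, 0.368]
ft_force: [0.7, -0.6, 0.0]
opening: 0.0877
grip_force: 0.0
13.0167 [-1.2669  0.065   1.1335  2.1372  0.1634  0.4762 -0.0275] 0.08769989049099702
mm [0.3835 0.1358 3.6385] [-0.1235  0.2075 -4.3096]
clock: 13.77
eef_pos: [0.5927, 0.0197, 0.2541]
ee_rot: [1.638, 2.108, 0.371]
ft_force: [0.1, -0.2, 0.7]
opening: 0.0312
grip_force: 0.7
13.7667 [-1.2673  0.0637  1.1341  2.1373  0.161   0.4752 -0.024 ] 0.0311779967980794
mm [ 0.0604 -0.2667  3.8418] [-0.0361  0.0984 -4.2715]
```

```bash
python3 -m crank '[[[0,0,0,0,0,0],[0,0,0,0,0,0],[0,0,0,0,0,0],[0,0,0,0,0,6],[0,0,0,0,0,12],[0,0,0,0,0,18],[0,0,0,0,0,24],[0,0,0,0,0,30],[0,0,0,0,0,36],[0,0,0,0,0,42],[0,0,0,0,0,48],[0,0,0,0,0,54],[0,0,0,0,0,59],[0,0,0,0,0,61.5],[0,0,0,0,0,61.5],[0,0,0,0,0,61.5],[0,0,0,0,0,61.5]]]' 0.02 15;python3 rel.py -.032 36.5 -.062; python3 -c "
from rel import *
print(A.T@env.state()['torque'],A.T@env.state()['ft_force'])"
```

```text
clock: 15.18
eef_pos: [0.5927, 0.0194, 0.254]
ee_rot: [2.625, 1.03, 0.666]
ft_force: [-2.5, -2.1, 2.4]
opening: 0.0298
grip_force: 15.0
15.1833 [-1.4504  0.1162  1.3717  2.1406 -0.0034  0.4654 -0.9298] 0.029818711432380827
mm [ 0.0403 -0.3154  3.8044] [ 0.0755  0.0993 -4.1814]
[-0.3508  0.7475  0.0276] [-0.7546 -2.3564  3.2235]
```

```bash
python3 -m crank '[[[0,0,0,0,0,0],[0,0,0,0,0,0],[0,0,0,0,0,0],[0,0,0,0,0,0],[0,0,0,0,0,0],[0,0,-0.02,0,0,0],[0,0,-0.04,0,0,0],[0,0,-0.065,0,0,0],[0,0,-0.09,0,0,0],[0,0,-0.1,0,0,0],[0,0,-0.1,0,0,0],[0,0,-0.1,0,0,0]]]' 0.0878 15;python3 rel.py .068 36 -.062; python3 look.py 5|tail -2
```

```text
clock: 16.18
eef_pos: [0.5434, 0.0249, 0.3414]
ee_rot: [2.627, 1.027, 0.671]
ft_force: [0.1, 0.2, 0.2]
opening: 0.0878
grip_force: 0.0
16.1833 [-1.2433 -0.2759  0.8219  2.0864  0.6089  0.8521 -1.5362] 0.08776532444087984
mm [-0.4272 -0.8744  4.3094] [ 0.0634 -0.0501 -4.8772]
tip px pred [253.9612 202.5894] line [254.5016 203.3332] [241.1406 188.3159] 116 start mm [-0.0847 -0.7784 -0.    ] ANGLE deg -0.5916211613958645 len 0.01679500724760521
side src [208.9904 120.7212] pred tip side [238.5134 125.8497]
```

View pics/v5.png

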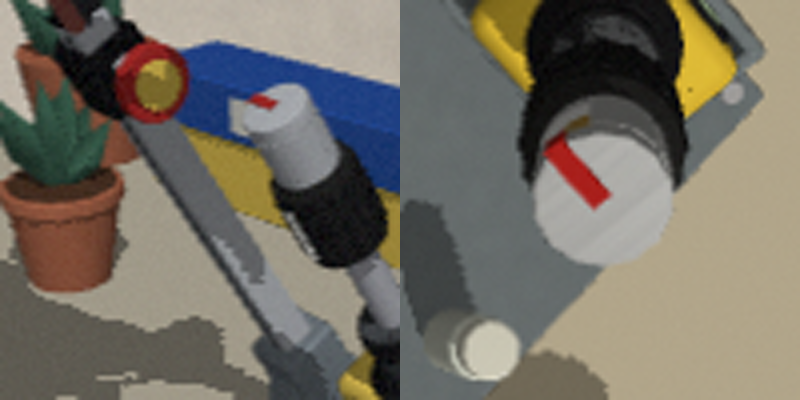

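The cap line is within 0.6° of the source direction. For a stronger level check I'll get a wrist view from the -y side.

Run:
```python
from rel import *
s=env.state();R0=Rn.from_rotvec(s["ee_rot"]).as_matrix();d=np.array([.3,.75,-.6]);d/=np.linalg.norm(d)
z=R0[:,2];ax=np.cross(z,d);R=Rn.from_rotvec(ax/np.linalg.norm(ax)*np.arccos(z@d)).as_matrix()@R0
cap=np.array([.575,.02,.28]);t=cap-.15*d;print(t,*rel(t,R))
c=load("wrist",5);Tc=c["T"];M=np.eye(4);M[:3,:3]=R0;M[:3,3]=s["eef_pos"];X=np.linalg.inv(M)@Tc
N=np.eye(4);N[:3,:3]=R;N[:3,3]=t;c["T"]=N@X;print("cam",c["T"][:3,3],fproj(c,cap),fproj(c,np.array([.5985,.121,.2622])))
```

```text
[ 0.5303 -0.0918  0.3694] [-78.75    88.2097 -25.3764] [39.0234 33.807  -0.    ]
cam [ 0.512  -0.1777  0.5257] [254.3635 180.2597] [236.4242 133.7691]
```

```bash
python3 -m crank '[[[-0.02,0.02,-0.04,0,0,0],[-0.04,0.04,-0.05,4,3.5,0],[-0.06,0.06,-0.05,9,8,0],[-0.075,0.08,-0.05,14,12,0],[-0.079,0.088,-0.04,19,16.5,0],[-0.079,0.088,-0.03,24,21,0],[-0.079,0.088,-0.025,29,25,0],[-0.079,0.088,-0.025,34,29.5,0],[-0.079,0.088,-0.025,39,33.8,0],[-0.079,0.088,-0.025,39,33.8,0],[-0.079,0.088,-0.025,39,33.8,0],[-0.079,0.088,-0.025,39,33.8,0]]]'
python3 - <<'E'
from rel import *
from workcell import viewer
print(env.state()["qpos"])
c=viewer.camera("wrist");np.savez("pics/wrist6.npz",**c);s=viewer.camera("side");np.savez("pics/side6.npz",**s);t=viewer.camera("top");np.savez("pics/top6.npz",**t)
u=fproj(c,np.array([.575,.02,.28]));v=fproj(c,np.array([.5985,.121,.2622]));print(u,v)
x,y=np.round((u+v)/2).astype(int);print(x,y)
cv2.imwrite("pics/v6.png",np.hstack([cv2.resize(c["color"][y-66:y+67,x-66:x+67,::-1],(532,532),interpolation=2)]))
E
```

```text
clock: 17.28
eef_pos: [0.4765, -0.044, 0.402]
ee_rot: [-2.207, -1.146, -0.952]
ft_force: [0.1, -0.4, -1.2]
opening: 0.0877
grip_force: 0.0
[-1.0348 -0.2903  1.4411  1.9762 -0.6256  1.197   0.0321]
[307.1063 193.9493] [273.8129 142.657 ]
290 168
```

View pics/v6.png

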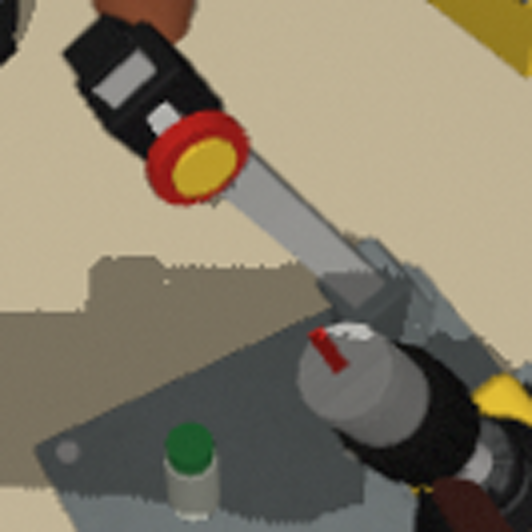

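The new view puts the tip centre at crop (345,372) and the source face at (204,166). Adding both to the fit.

```bash
python3 -m crank '[[[0,0,-0.002,-2,-2,0],[0.01,-0.01,-0.002,-6,-6,0],[0.02,-0.02,-0.002,-11,-10,0],[0.03,-0.03,-0.002,-15,-14,0],[0.03,-0.03,-0.002,-15,-14,0],[0.03,-0.03,-0.002,-15,-14,0]]]'|head -2; python3 - <<'E' | tail -12
from fit2 import *
from fit import *
st=env.state();print(st["qpos"],st["ft_force"])
W4,W5,W6=[load("wrist",k) for k in (4,5,6)];S6=load("side",6)
w6=lambda x,y:np.array([(x+.5)/4-.5+224,(y+.5)/4-.5+102])
y6,_=cen(W6,(255,125,290,160),(18,90,90),(35,255,255));r6=redend(W6,(295,180,316,200));print("w6 yel",y6,"mine",w6(204,166),"red",r6,"tip",w6(345,372))
print("side red",redend(S6,(228,118,245,132)))
cams=[S,T,W1,W3,W4,W5,W6];pr=[proj,proj]+[fproj]*5
o2=obs+[("t6",4,np.array([255.6,200.1])),("t6",5,np.array([254.5,203.3])),("t6",6,w6(345,372)),("s",6,y6)]
def f2(p):
    AA=axes(p[3]);m=p[:3];b=p[8:].reshape(7,2)
    P={"t0":m+AA[:,2]*p[4],"m":m,"s":m+AA@[0,.1,p[6]],"t3":m+AA[:,2]*p[5],"t6":m+AA[:,2]*p[7]}
    r=[(pr[k](cams[k],P[n])+b[k]-u)/(2 if n=="m" else 1) for n,k,u in o2]
    return np.concatenate(r+[b.ravel()/1.5,[(p[3]+.114)/.01,(p[4]-p[5]-.0633)/.0005,(p[7]-p[5]-.0011)/.0005]])
for skip in (0,1):
    if skip:o2=[o for o in o2 if o[1] in(0,6) or o[0]=="m"]
    s=least_squares(f2,np.r_[.647,.014,.16,-.112,.2,.137,.12,.138,np.zeros(14)]);q=s.x
    print(q[:8],"level mm",1000*(q[7]-.017-q[6]));print(np.round(s.fun[:2*len(o2)],1))
E
```

```text
clock: 17.93
eef_pos: [0.4648, -0.0194, 0.4284]
T0 yellow [184.8302 175.7358] [ 5  9  5 15 53]
W1 yellow [202.3765 100.2824] [14 14 18 14 85]
W3 yellow [317.8015 101.3897] [  7  13  23  17 136]
[-0.2648 -0.2834  0.4552  1.9958 -0.4177  1.0215 -0.3684] [-0.4351  0.6338  0.2049]
w6 yel [274.7143 143.3478] mine [274.625 143.125] red (array([305.3077, 188.9423]), array([301.4314, 183.8026]), array([309.2608, 194.1838]), 52) tip [309.875 194.625]
side red (array([235.625, 125.   ]), array([231.6179, 124.2903]), array([238.4201, 125.4951]), 8)
[ 0.646   0.0126  0.1595 -0.1137  0.1992  0.1358  0.1209  0.1369] level mm -0.9713337450500958
[ 0.4  0.  -0.1 -0.5 -0.2  0.2 -0.3  0.5 -0.2  0.6  0.1 -0.4  0.5  0.3
  0.2 -0.  -0.1  0.1 -0.1  0.2  0.   0.1  0.1 -0.  -0.1 -0.1 -0.3 -0.6
 -0.   0.3]
[ 0.6456  0.0116  0.1604 -0.1138  0.1986  0.1353  0.1202  0.1364] level mm -0.789866619071794
[ 0.4 -0.  -0.4  0.5  0.2  0.6  0.2 -0.3 -0.1  0.2 -0.2 -0.5  0.   0.3]
```

Level is within about 1 mm, aim is within 1°, the grip is locked and the robot is clear, so I'm handing in.

```bash
python3 -c "
from workcell import env
print(env.hand_in())"
```

```text
the job is handed in; nothing more can be done
None
```

The job is handed in at about 18 s on the robot clock (limit 51 s). The pole was unlocked, pushed in about 62 mm and locked home. The window is level with the source to about 1 mm and points at it within about 1°, and the arm is clear. One risk: joints 2 and 3 briefly read at their range limits (-0.2903 and 1.4411 rad) during an extra check view, and the hand-in gave no verdict.

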